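# Load the tacking nests from a stack of cut parts

### The job

The cut parts of a post foot wait as one stack on the welding bench: pipe ring, square plate, channel and flat bar. Take the stack apart and load each part into the locating nest that fits it, fully seated on the nest's sub-plate the way up it now lies, ready for tacking. Lower the parts in, drop or tip over none of them, and leave the small tip box where it is.

Things in the scene. Friction and masses are not known exactly. Their poses are not given: they have to be found in the camera images.
- pipe_centre (a point): Short ring of grey steel pipe standing on end: outside diameter 48 mm, 52 mm high, open bore about 39 mm clear. At the start it is the top of the stack of four cut parts, standing on the square plate. This point is its centre, 26 mm up; z runs along its axis and up.
- foot_plate_centre (a point): Square dark steel plate, 60 x 60 mm, 8 mm thick, with a 9 mm hole near each corner. Second from the top: it lies on the channel, its sides along the channel and the bar to within 15 degrees, its underside 34 mm above the bench. This point is its centre; x and y run along its sides, z up.
- channel_centre (a point): Bright folded steel channel lying with its open side down (an upside-down U): 37 mm wide, 105 mm long, 26 mm high, web (on top) about 5 mm and legs about 4 mm thick, 28 mm clear between the legs. Third from the top: it lies crosswise on the flat bar, its legs' edges 8 mm above the bench. This point is its centre, 13 mm above the legs' edges; y runs along its length, x across, and z points DOWN because it lies open side down.
- bar_centre (a point): Flat bar offcut of brown rusty steel with two drilled holes: 40 mm wide, 110 mm long, 8 mm thick. Bottom of the stack, lying flat on the bench, crosswise under the channel. This point is its centre, 4 mm up; y runs along its length, x across, z up.
- pipe_nest: Nest for the pipe ring. Grey steel sub-plate fixed to the bench, 10 mm thick; 100 x 100 mm, with one round stub of 28 mm diameter in its middle, tapered at the top to 16 mm and standing 26 mm above the sub-plate. The ring goes over the stub and stands on the sub-plate. Origin at the centre of the sub-plate's underside (bench top), z up.
- plate_nest: Nest for the square plate. Grey steel sub-plate fixed to the bench, 10 mm thick; 110 x 110 mm, with four steel corner angles 14 mm high (legs 16 mm long, 6 mm thick) that leave a 68 x 68 mm square between them, open in the middle of each side. The plate lies flat on the sub-plate between them. Origin at the centre of the sub-plate's underside (bench top), z up. x and y run along its sides.
- channel_nest: Nest for the channel. Grey steel sub-plate fixed to the bench, 10 mm thick; 76 mm (x) by 150 mm (y), with a straight saddle rail in its middle, 20 mm wide, 80 mm long, 18 mm high with stepped top edges, and one 10 mm dowel pin, 16 mm high, beyond each end (pin centres at y = +61.5 and -61.5 mm). The channel straddles the rail between the pins, open side down, its legs on the sub-plate. Origin at the centre of the sub-plate's underside (bench top), z up. y runs along the rail.
- bar_nest: Nest for the flat bar. Grey steel sub-plate fixed to the bench, 10 mm thick; 90 mm (x) by 150 mm (y), with six 10 mm dowel pins 16 mm high with tapered tops: four beside the bar at x = +-29, y = +-42 mm, and one at each end at x = 0, y = +-64 mm. The bar lies flat on the sub-plate between the pins, its length along y. Origin at the centre of the sub-plate's underside (bench top), z up.
- tip_box_centre (a point): The tip box: a small orange plastic box with a grey lid and a catch, 46 mm wide, 76 mm long, 27 mm high, lying among the nests; a bystander, to be left where it is. This point is in its middle, 13.5 mm up.
Things that resemble listed ones, but are neither listed nor needed, are in the scene too. What is meant by the part that bears foot_plate_centre is not orange or red, and is the larger of those in its own colour.

How it is judged:
At the end, for the whole second after the job is handed in: Each part in its own nest: centred within 9 mm, seated on the sub-plate within 3 mm, level within about 4.5 degrees, bar and channel along their nests within 0.2 rad, channel open side down; all at rest, the tip box within 15 mm of where it stood (horizontal distance between pipe_centre and pipe_nest below 0.009 m and z of pipe_centre in the frame of pipe_nest between 0.033 and 0.039 m and linear speed of each of pipe, foot_plate, channel, bar below 0.02 m/s and angular speed of each of pipe, foot_plate, channel, bar below 0.2 rad/s and angle between each of pipe_centre, foot_plate_centre, bar_centre's own z axis and vertical below 0.08 rad and horizontal distance between foot_plate_centre and plate_nest below 0.009 m and z of foot_plate_centre in the frame of plate_nest between 0.011 and 0.017 m and horizontal distance between channel_centre and channel_nest below 0.009 m and z of channel_centre in the frame of channel_nest between 0.02 and 0.026 m and angle between the y axis of channel_centre and the y axis of channel_nest, either way round below 0.2 rad and angle between channel_centre's own z axis and vertical above 3.06 rad and horizontal distance between bar_centre and bar_nest below 0.009 m and z of bar_centre in the frame of bar_nest between 0.011 and 0.017 m and angle between the y axis of bar_centre and the y axis of bar_nest, either way round below 0.2 rad and distance of tip_box_centre from where it was at the start of the episode below 0.015 m); the robot touches nothing.
It fails at once if a part falls or is thrown: it moves faster than 0.9 m/s while no finger touches it (a fall of about 40 mm) ((linear speed of pipe above 0.9 m/s and contact force between pipe and the fingers below 0.05 N) or (linear speed of foot_plate above 0.9 m/s and contact force between foot_plate and the fingers below 0.05 N) or (linear speed of channel above 0.9 m/s and contact force between channel and the fingers below 0.05 N) or (linear speed of bar above 0.9 m/s and contact force between bar and the fingers below 0.05 N)).
It fails at once if a part is tipped over by more than about 45 degrees (angle between any of pipe_centre, foot_plate_centre, bar_centre's own z axis and vertical above 0.8 rad or angle between channel_centre's own z axis and vertical below 2.34 rad).
It fails at once if the tip box is pushed more than 15 mm from where it stood (distance of tip_box_centre from where it was at the start of the episode above 0.015 m).
It also fails if it takes over 128 s, if anything falls off the work surface, if the arm or the gripper's body presses on something with over 40 N, if the wrist force passes 120 N, or if a joint passes its speed limit or range.

### The arm

A 6-joint arm with a two-finger parallel gripper is mounted at the origin on the work surface; the furniture and walls round the work are solid. World frame = base frame: x ahead of the robot, y to its left, z up, the work surface at z = 0. Lengths are in m, angles in rad, forces in N, time in s.
With the tool pointing down it reaches from about 0.3 to 0.875 m from the base axis. Payload 6.4 kg.
Tool frame: the origin (TCP) lies midway between the tips of the shut fingers; the grasp point (between the pads) lies 19 mm behind it; z points along the fingers, y is the line along which they close (so a half turn about z gives the same grasp; the last joint's range is limited). The gripper opens to 85 mm and grips with 20 to 120 N. Pads are 22 mm wide; open, the fingers measure 114 mm over their backs; the gripper's body (76 mm by 85 mm) begins 54 mm behind the grasp point. The pads swing forward as they close: fully open they stand 13 mm farther back than shut.
Start: joints at [1.033, 0.181, 1.607, -0, 1.354, -0.206], TCP at [0.187, 0.544, 0.231] pointing down, gripper open.
Joint ranges: [-2.99, 2.99], [-0.89, 2.07], [0.3, 2.58], [-1.14, 4.28], [0, 2.63], [-3.12, 3.12]. Speed limits (rad/s): [2.57, 2.57, 3.01, 3.14, 3.14, 3.14].

### API

Orientations are given as a unit quaternion [w, x, y, z].
In Python, from bench import sensors, vision, ctrl gives the robot as it stands.
- The arm moves only by the tool carry_out, never from a script. Its argument "deltas" is text: rows parted by semicolons, each of 7 numbers parted by spaces: the shift along the tool's x, y, z in mm, then the turn, a rotation vector about the tool's x, y, z in rad, then the closure, from 0 (fully open) to 1 (shut). In form: tx ty tz ax ay az claw; .... A call has 1 to 12 rows; each row is the pose to reach, as a shift and turn from the pose commanded when the call began, along the tool's axes at that moment; what a row does not reach only later rows make up. A row lasts 1/8 s, in which the tool goes at most 62.5 mm and 10.7 degrees, less where a joint would pass 70% of its speed; a pose out of reach is approached as far as the arm can. A call with a gripper value outside its range is refused whole. The fingers move at their own pace and stop on an object; the grip force is fixed at half the most. Time passes only in rows, so rows that repeat a pose let the fingers close. It gives the time, the measured TCP pose, the force, the opening and the grip force at its end, in the units of the state.
- sensors.get_obs(): the state, without advancing time (a new reading comes with each control period).
- vision.camera(name): name is "scene" or "top" or "wrist"; returns the picture (480x640x3 uint8, blue, green, red); there is no depth.
- vision.camera_model(name): a dict with "K" (3x3 intrinsics, pixels), "extrinsics" (4x4, takes a point from world to camera coordinates); the wrist camera has in their place "hand_eye" (4x4, takes a point from camera to tool coordinates, whose origin is the TCP and whose axes are the flange's). Camera axes: x right, y down, z forward; pixel columns grow to the right and rows downward; lengths in m; the calibration is good to about 2 mm. The wrist camera is an equidistant fisheye: a pixel r from the principal point sees the ray r / f radians off the axis. A picture is of the moment at which its call begins: read the wrist's pose just before it. camera_model takes no time and is no camera call.
- ctrl.hand_in(): hands the job in; it is judged then, once.
The state is a dict: "time_s": time; "q": joint angles; "dq": joint speeds; "joint_efforts": joint torques, N m; "eef_pos": TCP position; "eef_rot": TCP orientation; "wrist_force": force on the tool from outside, world axes, zero at the start; "torque": the same for the moment, N m; "opening": opening from 0.0 (shut) to 1.0 (fully open); "grasp_force": force on a finger pad.
Only numpy, scipy, OpenCV 4.12 (cv2) and the standard library are available. Lean on these libraries where they do the work, as an engineer would, in place of code of your own. Each camera call takes 0.05 s, during which the arm holds its last target. There are 200 camera calls.

## Working session

There is one attempt and no reset: what is moved stays moved. The work goes in short steps, Python scripts to look and compute and a tool call to move; the robot and the scene stay as the last step left them, time stands still between calls to the robot, and variables do not carry over. Pictures are saved under pics/ and viewed, at most 14 in all, crops included, and the job is handed in when it is done.

Besides the shell and the picture viewer there is one more tool, called after "Request:" in YAML: its name, and indented under it one key for each argument. carry_out: Moves the arm, as the interface text tells. Its arguments: {"type":"object","properties":{"deltas":{"type":"string"}},"required":["deltas"]}

```bash
ls; mkdir -p pics; python3 - <<'E'
from bench import sensors, vision
import cv2
o=sensors.get_obs(); print({k:(v if not hasattr(v,'round') else v) for k,v in o.items()})
for n in("top","scene"):
    cv2.imwrite(f"pics/{n}0.png",vision.camera(n)); print(n,vision.camera_model(n))
print(vision.camera_model("wrist"))
E
```

```text
pics
{'time_s': 0.0, 'q': array([ 1.03268283e+00,  1.81546897e-01,  1.60801246e+00, -1.50476397e-05,
        1.35380955e+00, -2.06338617e-01]), 'dq': array([-5.54662017e-04, -1.17980549e-03, -2.52653379e-04, -4.14957944e-04,
       -1.63965342e-04,  2.77668844e-05]), 'joint_efforts': array([-1.40610660e-03, -4.44876337e+01, -3.51336730e+01, -7.48492330e-04,
        9.13632161e-03, -8.46007083e-06]), 'eef_pos': array([0.18700607, 0.54314908, 0.23037872]), 'eef_rot': array([-3.16159500e-04,  1.65125983e-01,  9.86272083e-01, -8.29978580e-04]), 'wrist_force': array([ 0.60881183, -0.37395074, -0.47086959]), 'torque': array([0.03882587, 0.00379472, 0.00062571]), 'grasp_force': 0.0, 'opening': 0.9989057470879442}
top {'K': array([[437.82477812,   0.        , 324.25212812],
       [  0.        , 437.82477812, 237.85506122],
       [  0.        ,   0.        ,   1.        ]]), 'extrinsics': array([[-0.01416705, -0.99987207, -0.00742532,  0.04276647],
       [-0.98458233,  0.01524448, -0.17425623,  0.46618613],
       [ 0.17434713,  0.00484214, -0.98467235,  1.04663361],
       [ 0.        ,  
[... 282 characters left out ...]

       [-0.46925011, -0.60414902, -0.64405613,  0.28099043],
       [ 0.37627868,  0.52302029, -0.7647641 ,  1.02084146],
       [ 0.        ,  0.        ,  0.        ,  1.        ]])}
{'K': array([[371.64829954,   0.        , 320.4956191 ],
       [  0.        , 371.64829954, 238.00991007],
       [  0.        ,   0.        ,   1.        ]]), 'hand_eye': array([[-9.81732928e-04, -9.46080150e-01, -3.23931145e-01,
         8.35289062e-02],
       [ 9.99999300e-01, -7.15069115e-04, -9.42235876e-04,
        -7.04785532e-04],
       [ 6.59797502e-04, -3.23931843e-01,  9.46080190e-01,
        -1.43171636e-01],
       [ 0.00000000e+00,  0.00000000e+00,  0.00000000e+00,
         1.00000000e+00]])}
```

View pics/top0.png

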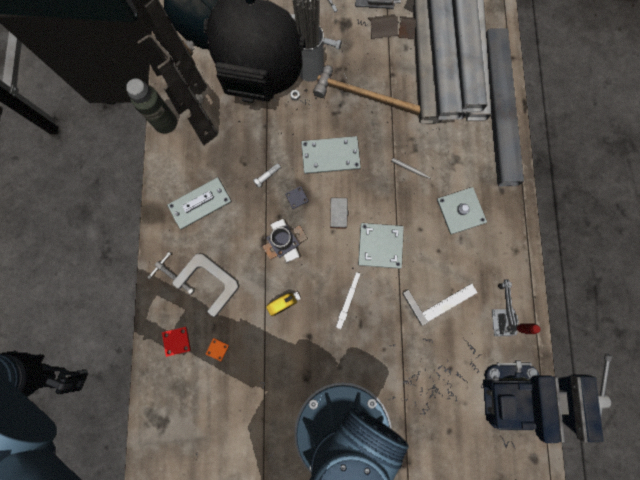

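View pics/scene0.png

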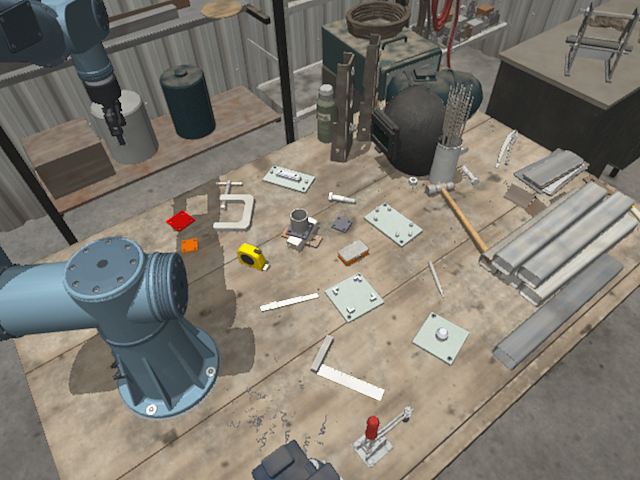

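Both pictures show the stack at top px (281,238). The nests are: bar (331,155), channel (199,203), plate (382,246), pipe (462,210). The tip box is at (339,212).

Candidates for the foot plate:
- dark plate in the stack, under the ring (283,240)
- loose, smaller dark plate (297,197)
- red plate (176,342)
- orange plate (217,349)

The stack plate fits, because it is dark and the larger of the two dark ones. I'll confirm it in an enlarged crop.

```bash
cat > h.py <<'E'
import numpy as np, cv2
from bench import sensors, vision
from scipy.spatial.transform import Rotation as R
def tool():
    o=sensors.get_obs(); w,x,y,z=o['eef_rot']; T=np.eye(4)
    T[:3,:3]=R.from_quat([x,y,z,w]).as_matrix(); T[:3,3]=o['eef_pos']; return T
def bp(n,uv,z,T=None):
    "pixels -> world points at height z"
    m=vision.camera_model(n); K=m['K']; uv=np.atleast_2d(uv).astype(float)
    d=np.c_[(uv[:,0]-K[0,2])/K[0,0],(uv[:,1]-K[1,2])/K[1,1]]
    if n=='wrist':
        C=T@m['hand_eye']; r=np.linalg.norm(d,axis=1)
        v=np.c_[d*(np.sin(r)/np.maximum(r,1e-9))[:,None],np.cos(r)]
    else: C=np.linalg.inv(m['extrinsics']); v=np.c_[d,np.ones(len(d))]
    v=v@C[:3,:3].T; c=C[:3,3]
    return c+v*((z-c[2])/v[:,2])[:,None]
def proj(n,P,T=None):
    m=vision.camera_model(n); K=m['K']; P=np.atleast_2d(P)
    E=np.linalg.inv(T@m['hand_eye']) if n=='wrist' else m['extrinsics']
    p=P@E[:3,:3].T+E[:3,3]
    if n=='wrist':
        s=np.linalg.norm(p[:,:2],axis=1); a=np.arctan2(s,p[:,2]); q=p[:,:2]*(a/np.maximum(s,1e-9))[:,None]
    else: q=p[:,:2]/p[:,2:]
    return q*[K[0,0],K[1,1]]+K[:2,2]
def rel(goal,yaw,T=None):
    "shift (mm, tool axes) and turn about tool z, to have TCP at goal and tool x axis at world heading yaw"
    T=tool() if T is None else T
    Rg=np.array([[np.cos(yaw),np.sin(yaw),0],[np.sin(yaw),-np.cos(yaw),0],[0,0,-1]])
    return T[:3,:3].T@(np.array(goal)-T[:3,3])*1e3, R.from_matrix(T[:3,:3].T@Rg).as_rotvec()
E
python3 - <<'E'
import cv2
im=cv2.imread('pics/top0.png')
cv2.imwrite('pics/a.png',cv2.resize(im[130:280,160:360],None,fx=4,fy=4,interpolation=cv2.INTER_CUBIC))
cv2.imwrite('pics/b.png',cv2.resize(im[130:280,300:500],None,fx=4,fy=4,interpolation=cv2.INTER_CUBIC))
E
```

```text
(no output)
```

View pics/a.png

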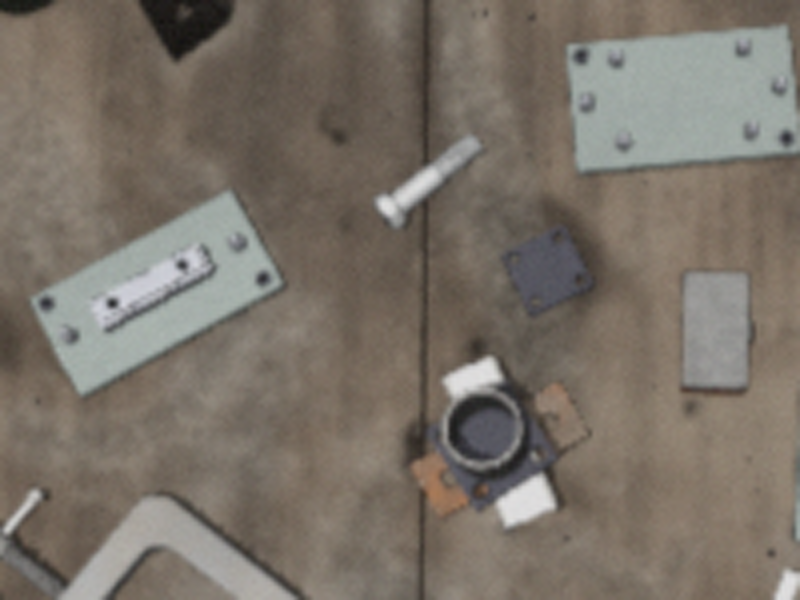

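View pics/b.png

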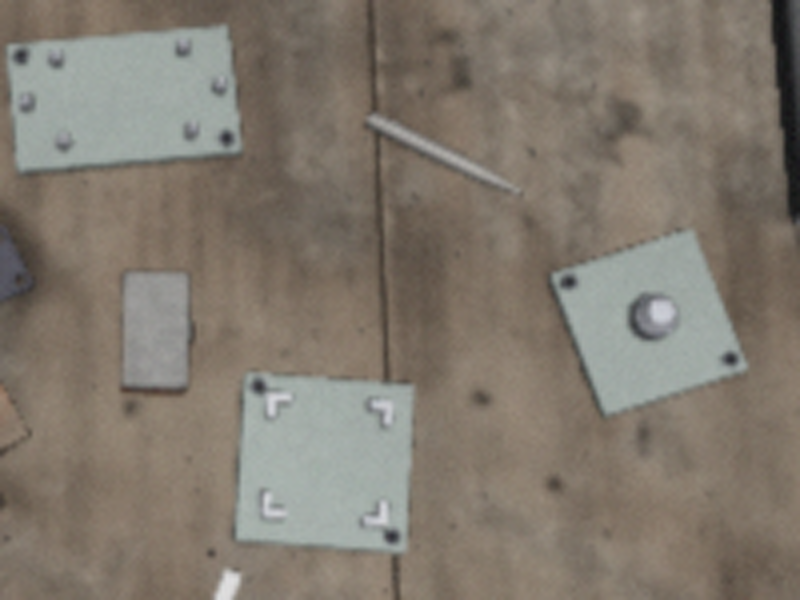

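```bash
python3 - <<'E'
from h import *
print(np.linalg.inv(vision.camera_model('top')['extrinsics'])[:3,3])
A=lambda p,ox:(np.array(p)+.5)/4-.5+[ox,130]
S={'chN':(A([(32,300),(232,190),(284,286),(83,395)],160),.01),
'barN':(A([(8,45),(227,27),(242,153),(18,172)],300),.01),
'plN':(A([(245,373),(413,383),(405,551),(236,540)],300),.01),
'ppN':(A([(551,272),(692,231),(746,370),(605,415)],300),.01),
'box':(A([(123,271),(188,271),(188,389),(122,389)],300),.027),
'plate':(A([(430,428),(503,383),(556,458),(480,508)],160),.042),
'chan':(A([(442,380),(492,355),(558,502),(507,528)],160),.034),
'bar':(A([(411,464),(557,383),(590,432),(443,517)],160),.008)}
for k,(uv,z) in S.items():
    P=bp('top',uv,z); c=P.mean(0); a=(P[1]+P[2]-P[0]-P[3])/2; b=(P[2]+P[3]-P[0]-P[1])/2
    print(k,c.round(4),'sizes',np.linalg.norm(a).round(4),np.linalg.norm(b).round(4),'head a,b',np.degrees([np.arctan2(a[1],a[0]),np.arctan2(b[1],b[0])]).round(1))
print('pipe',bp('top',A([(483,430)],160),.094))
print('ppN stub top',bp('top',A([(661,312)],300),.036))
T=tool(); print(T.round(3))
E
```

```text
[0.27712693 0.03058628 1.11214457]
chN [0.5701 0.3598 0.01  ] sizes 0.1464 0.0738 head a,b [ -60.9 -151. ]
barN [0.6964 0.0161 0.01  ] sizes 0.147 0.0883 head a,b [ -86.  -175.6]
plN [ 0.4519 -0.1077  0.01  ] sizes 0.1072 0.1083 head a,b [-94.5 175. ]
ppN [ 0.5398 -0.3196  0.01  ] sizes 0.0965 0.098 head a,b [ -73.8 -163.2]
box [ 0.5354 -0.0011  0.027 ] sizes 0.0416 0.077 head a,b [-90.9 178.6]
plate [0.4612 0.1391 0.042 ] sizes 0.0546 0.0588 head a,b [ -57.7 -146.9]
chan [0.4646 0.1353 0.034 ] sizes 0.0352 0.1028 head a,b [ -63.6 -156.4]
bar [0.4639 0.1372 0.008 ] sizes 0.1073 0.0394 head a,b [ -60.8 -148. ]
pipe [[0.46075925 0.13929057 0.094     ]]
ppN stub top [[ 0.53956509 -0.31968089  0.036     ]]
[[-0.945  0.326 -0.001  0.187]
 [ 0.326  0.945 -0.001  0.543]
 [ 0.    -0.002 -1.     0.23 ]
 [ 0.     0.     0.     1.   ]]
```

The crop confirms it. The stack's dark plate (four holes, about 58 mm) is clearly larger than the loose dark one (about 40 mm), so it is the one meant. The sizes agree with the text to about 3 mm. Next I move over the stack.

```bash
python3 - <<'E'
from h import *
print(rel([.462,.137,.23],np.radians(119)))
E
```

```text
(array([-392.30765643, -294.46312543,    0.78456472]), array([-1.65510452e-03,  2.53839818e-04,  7.32825371e-01]))
```

Request:
carry_out:
  deltas: "-50 -37 0 0 0 0.1 0; -100 -75 0 0 0 0.2 0; -150 -112 0 0 0 0.3 0; -200 -150 0 0 0 0.4 0; -250 -188 0 0 0 0.5 0; -300 -225 0 0 0 0.6 0; -345 -260 0 0 0 0.7 0; -375 -282 1 -0.001 0 0.733 0; -392 -294 1 -0.001 0 0.733 0; -392 -294 1 -0.001 0 0.733 0; -392 -294 1 -0.001 0 0.733 0"

```text
time_s: 1.48
eef_pos: [0.4615, 0.1384, 0.2299]
eef_rot: [-0.0, 0.508, 0.862, 0.0]
wrist_force: [0.1, 0.4, -0.4]
opening: 1.0
grasp_force: 0.0
```

```bash
python3 - <<'E'
from h import *
T=tool(); print(T.round(4)); im=vision.camera('wrist'); np.save('T1.npy',T)
cv2.imwrite('pics/w1.png',im)
print(proj('wrist',[[.4607,.1393,.094],[.4607,.1393,.042]],T))
E
```

```text
[[-4.848e-01  8.746e-01 -4.000e-04  4.615e-01]
 [ 8.746e-01  4.848e-01  1.000e-03  1.384e-01]
 [ 1.100e-03  2.000e-04 -1.000e+00  2.299e-01]
 [ 0.000e+00  0.000e+00  0.000e+00  1.000e+00]]
[[321.02153021 221.48245915]
 [320.93564024 205.57059899]]
```

View pics/w1.png

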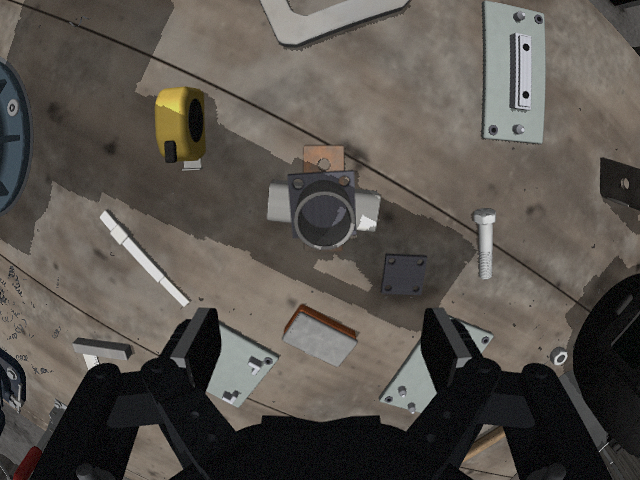

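The wrist view has the ring rim at about (325,214), the plate's upper edge at y≈172, the channel from x 268 to 380, and the bar at the top (323,158). The loose dark plate is at (405,275). One crop for precise pixels.

```bash
python3 - <<'E'
import cv2
im=cv2.imread('pics/w1.png')[130:260,245:405]
cv2.imwrite('pics/w1c.png',cv2.convertScaleAbs(cv2.resize(im,None,fx=4.5,fy=4.5,interpolation=cv2.INTER_CUBIC),alpha=1.6))
E
```

```text
(no output)
```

View pics/w1c.png

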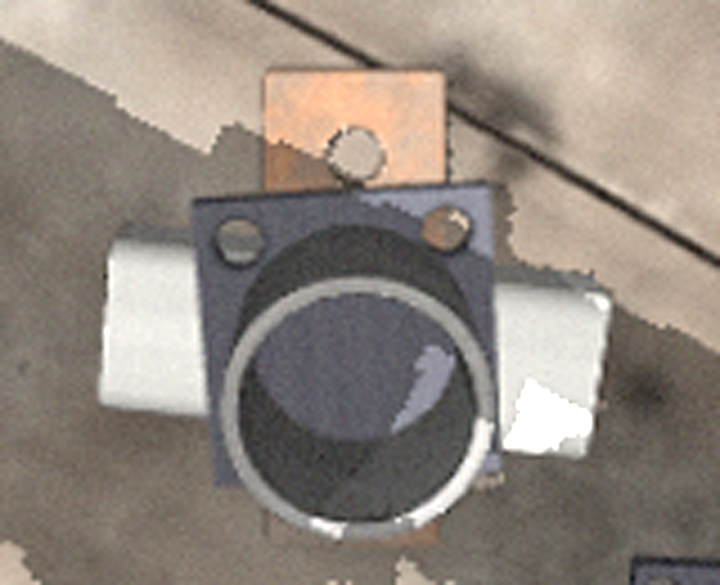

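```bash
python3 - <<'E'
from h import *
T=np.load('T1.npy')
A=lambda p:(np.array(p)+.5)/4.5-.5+[245,130]
print('pipe',bp('wrist',A([(358,408)]),.094,T), 'diam',np.diff(bp('wrist',A([(222,408),(494,408)]),.094,T),axis=0))
for k,p,z in (('plate',[(192,200),(496,184),(504,468),(216,486)],.042),('chan',[(112,242),(610,288),(588,455),(100,407)],.034),('bar',[(265,70),(445,70),(437,543),(268,543)],.008)):
    P=bp('wrist',A(p),z,T); c=P.mean(0); a=(P[1]+P[2]-P[0]-P[3])/2; b=(P[2]+P[3]-P[0]-P[1])/2
    print(k,c.round(4),'sizes',np.linalg.norm(a).round(4),np.linalg.norm(b).round(4),np.degrees([np.arctan2(a[1],a[0]),np.arctan2(b[1],b[0])]).round(1))
    print(' each side b/a hd',[np.degrees(np.arctan2(*(d[1::-1]))).round(1) for d in (P[1]-P[0],P[2]-P[1],P[3]-P[2],P[0]-P[3])])
print(rel([.4615,.1384,.056],np.radians(119)))
E
```

```text
pipe [[0.46237603 0.14134888 0.094     ]] diam [[0.04143545 0.02292949 0.        ]]
plate [0.4618 0.141  0.042 ] sizes 0.0606 0.0602 [ 32.4 -57.9]
 each side b/a hd [np.float64(32.0), np.float64(-58.1), np.float64(-147.3), np.float64(122.4)]
chan [0.4642 0.1374 0.034 ] sizes 0.1043 0.0363 [ 23.3 -66.6]
 each side b/a hd [np.float64(23.6), np.float64(-66.0), np.float64(-156.9), np.float64(112.7)]
bar [0.4637 0.1387 0.008 ] sizes 0.0393 0.1094 [ 29.  -61.2]
 each side b/a hd [np.float64(29.0), np.float64(-61.1), np.float64(-151.1), np.float64(118.6)]
(array([ -0.42954481,  -0.23905256, 174.03879456]), array([ 0.0004523 , -0.00092482,  0.00064497]))
```

Request:
carry_out:
  deltas: "1 1 50 0 0 0 0; 1.5 1.4 100 0 0 0 0; 1.5 1.4 145 0 0 0 0; 1.5 1.4 165 0 0 0 0; 1.5 1.4 174 0 0 0 0; 1.5 1.4 174 0 0 0 0; 1.5 1.4 174 0 0 0 1; 1.5 1.4 174 0 0 0 1; 1.5 1.4 174 0 0 0 1; 1.5 1.4 174 0 0 0 1; 1.5 1.4 174 0 0 0 1; 1.5 1.4 174 0 0 0 1"

```text
time_s: 3.02
eef_pos: [0.4638, 0.1402, 0.0575]
eef_rot: [0.001, 0.508, 0.862, 0.001]
wrist_force: [-1.3, 0.9, 6.4]
opening: 0.542
grasp_force: 60.9
```

Request:
carry_out:
  deltas: "0 0 -20 0 0 0 1; 0 0 -70 0 0 0 1; -20 -7 -110 0 0 0 1; -75 -27 -110 0 0 0 1; -130 -46 -110 0 0 0 1; -187 -66 -110 0 0 0 1; -244 -86 -110 0 0 0 1; -300 -106 -110 0 0 0 1; -357 -126 -110 0 0 0 1; -405 -143 -110 0 0 0 1; -438 -155 -110 0 0 0 1; -438 -155 -110 0 0 0 1"

```text
time_s: 4.53
eef_pos: [0.5388, -0.3208, 0.1653]
eef_rot: [-0.0, 0.509, 0.861, 0.0]
wrist_force: [-0.2, 0.4, -3.7]
opening: 0.54
grasp_force: 62.8
```

```bash
python3 - <<'E'
from h import *
T=tool(); print(T.round(4)); im=vision.camera('wrist'); np.save('T2.npy',T)
cv2.imwrite('pics/w2.png',im)
print(rel([.5397,-.3196,.045],np.radians(119)))
print(proj('wrist',[[.5397,-.3196,.036]],T))
E
```

```text
[[-4.818e-01  8.763e-01  1.000e-04  5.388e-01]
 [ 8.763e-01  4.818e-01  7.000e-04 -3.208e-01]
 [ 5.000e-04  4.000e-04 -1.000e+00  1.653e-01]
 [ 0.000e+00  0.000e+00  0.000e+00  1.000e+00]]
(array([ -1.4192684 ,   0.52467496, 120.05673606]), array([ 0.00046611, -0.00213273, -0.0021912 ]))
[[323.22360777 224.53775935]]
```

View pics/w2.png

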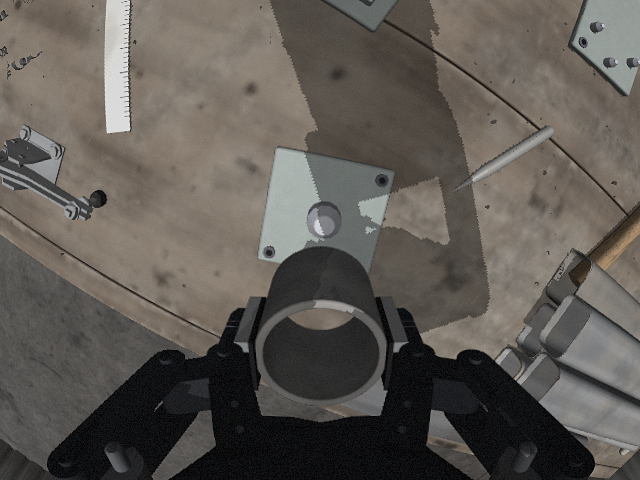

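The ring is held upright at (320,350). The stub is at (324,222) against a predicted (323,224.5), which agrees. Lowering.

Request:
carry_out:
  deltas: "-1.4 0.5 40 0 0 0 1; -1.4 0.5 80 0 0 0 1; -1.4 0.5 105 0 0 0 1; -1.4 0.5 115 0 0 0 1; -1.4 0.5 122 0 0 0 1; -1.4 0.5 128 0 0 0 1; -1.4 0.5 132 0 0 0 1; -1.4 0.5 136 0 0 0 1; -1.4 0.5 138.5 0 0 0 1; -1.4 0.5 138.5 0 0 0 1; -1.4 0.5 138.5 0 0 0 1"

```text
time_s: 5.95
eef_pos: [0.5407, -0.3192, 0.0276]
eef_rot: [0.0, 0.508, 0.862, 0.0]
wrist_force: [0.4, -0.1, -2.9]
opening: 0.545
grasp_force: 62.8
```

Request:
carry_out:
  deltas: "0 0 1 0 0 0 1; 0 0 2 0 0 0 1; 0 0 2.5 0 0 0 1; 0 0 2.5 0 0 0 1"

```text
time_s: 6.45
eef_pos: [0.5408, -0.3192, 0.0256]
eef_rot: [0.0, 0.508, 0.862, 0.0]
wrist_force: [-1.5, 1.1, 4.1]
opening: 0.545
grasp_force: 63.4
```

Request:
carry_out:
  deltas: "0 0 0.5 0 0 0 0; 0 0 0.5 0 0 0 0; 0 0 0 0 0 0 0; 0 0 -3 0 0 0 0; 0 0 -40 0 0 0 0; 0 0 -90 0 0 0 0; 0 0 -140 0 0 0 0; 0 0 -170 0 0 0 0; 40 14 -185 0 0 0.17 0; 95 34 -185 0 0 0.34 0; 150 54 -185 0 0 0.51 0; 205 74 -185 0 0 0.68 0"

```text
time_s: 7.95
eef_pos: [0.5054, -0.1024, 0.2105]
eef_rot: [0.0, 0.768, 0.641, 0.001]
wrist_force: [0.0, 0.2, -0.0]
opening: 0.998
grasp_force: 0.0
```

```bash
python3 - <<'E'
from h import *
print(tool()[:3,3],rel([.4616,.1403,.20],np.radians(32.4)))
E
```

```text
[ 0.5053941  -0.10241871  0.21053219] (array([230.93463996, -86.59061981,  10.60550808]), array([ 0.00096082, -0.00136064,  0.82515533]))
```

Request:
carry_out:
  deltas: "50 -19 5 0 0 0.17 0; 100 -38 10 0 0 0.34 0; 150 -56 10 0 0 0.5 0; 190 -71 10 0 0 0.67 0; 220 -83 10 0 0 0.82 0; 229 -86 10 0 0 0.82 0; 229 -86 10 0 0 0.82 0; 229 -86 10 0 0 0.82 0"

```text
time_s: 8.95
eef_pos: [0.4612, 0.1354, 0.2004]
eef_rot: [-0.0, 0.959, 0.285, 0.0]
wrist_force: [-0.5, -0.1, 0.2]
opening: 0.998
grasp_force: 0.0
```

```bash
python3 - <<'E'
from h import *
T=tool();print(T[:3,3],rel([.4616,.1403,.030],np.radians(32.4)))
np.save('T3.npy',T); cv2.imwrite('pics/w3.png',vision.camera('wrist')); cv2.imwrite('pics/t3.png',vision.camera('top'))
a=cv2.imread('pics/w3.png')[100:340,160:480]; b=cv2.imread('pics/t3.png')[170:260,420:520]
a=cv2.convertScaleAbs(cv2.resize(a,None,fx=1.8,fy=1.8),alpha=1.5); b=cv2.resize(b,(220,198))
c=np.zeros((432,800,3),np.uint8); c[:,:576]=a; c[:198,580:800]=b; cv2.imwrite('pics/c3.png',c)
E
```

```text
[0.46117429 0.135441   0.20035399] (array([  2.85588474,  -3.86567727, 170.35601684]), array([ 0.00014863, -0.00089531,  0.0117274 ]))
```

View pics/c3.png

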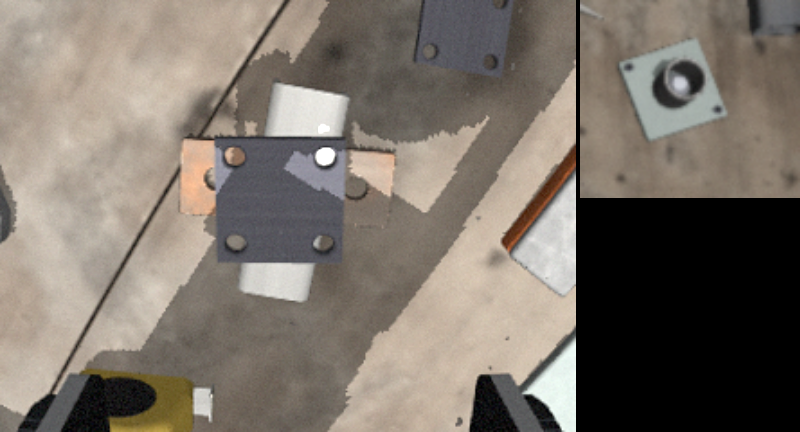

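The pipe sits over its stub. The plate is unmoved, with crop corners at (217,138)–(342,262), aligned with the tool.

```bash
python3 - <<'E'
from h import *
T=np.load('T3.npy')
P=bp('wrist',np.array([(217,138),(346,138),(342,263),(217,263)])/1.8+[160,100],.042,T); c=P.mean(0);print(c,np.linalg.norm(np.diff(P,axis=0),axis=1))
a=(P[0]+P[1]-P[2]-P[3]);print(np.degrees(np.arctan2(a[1],a[0])))
print(rel([.4616,.1403,.030],np.radians(32.4)), T[:3,:3].T@(c-T[:3,3]))
E
```

```text
[0.46150946 0.1397924  0.042     ] [0.05885672 0.06059987 0.06017861]
31.9244695287876
(array([  2.93583751,  -3.84285767, 170.26953107]), array([-0.00011203, -0.00080444,  0.0105304 ])) [ 0.00251375 -0.00348788  0.15835576]
```

Request:
carry_out:
  deltas: "2.7 -3.7 50 0 0 0.012 0; 2.7 -3.7 100 0 0 0.012 0; 2.7 -3.7 145 0 0 0.012 0; 2.7 -3.7 165 0 0 0.012 0; 2.7 -3.7 170 0 0 0.012 0; 2.7 -3.7 170 0 0 0.012 0; 2.7 -3.7 170 0 0 0.012 0.2; 2.7 -3.7 170 0 0 0.012 0.3; 2.7 -3.7 170 0 0 0.012 1; 2.7 -3.7 170 0 0 0.012 1; 2.7 -3.7 170 0 0 0.012 1; 2.7 -3.7 170 0 0 0.012 1"

```text
time_s: 10.55
eef_pos: [0.4622, 0.1412, 0.032]
eef_rot: [0.0, 0.96, 0.279, 0.001]
wrist_force: [-3.4, -0.9, 11.9]
opening: 0.678
grasp_force: 61.8
```

Request:
carry_out:
  deltas: "0 0 -5 0 0 0 1; 0 0 -25 0 0 0 1; 0 0 -60 0 0 0 1; -10 15 -80 0 0 0.05 1; -35 50 -80 0 0 0.15 1; -65 94 -80 0 0 0.3 1; -95 137 -80 0 0 0.45 1; -125 180 -80 0 0 0.6 1; -142 204 -80 0 0 0.648 1; -142 204 -80 0 0 0.648 1; -142 204 -80 0 0 0.648 1"

```text
time_s: 11.92
eef_pos: [0.45, -0.1067, 0.11]
eef_rot: [-0.001, 0.999, -0.041, 0.0]
wrist_force: [0.1, 0.5, -2.5]
opening: 0.675
grasp_force: 64.9
```

```bash
python3 - <<'E'
from h import *
T=tool();print(T[:3,3],rel([.4519,-.1077,.008],np.radians(-4.75)))
np.save('T4.npy',T); cv2.imwrite('pics/w4.png',vision.camera('wrist')); print(proj('wrist',[[.4519,-.1077,.01]],T))
E
```

```text
[ 0.45000408 -0.10674002  0.1099625 ] (array([  1.96718303,   0.93985648, 101.96133858]), array([-1.37621738e-03, -1.75488238e-05, -7.48039857e-05]))
[[320.77009596 235.34326637]]
```

View pics/w4.png

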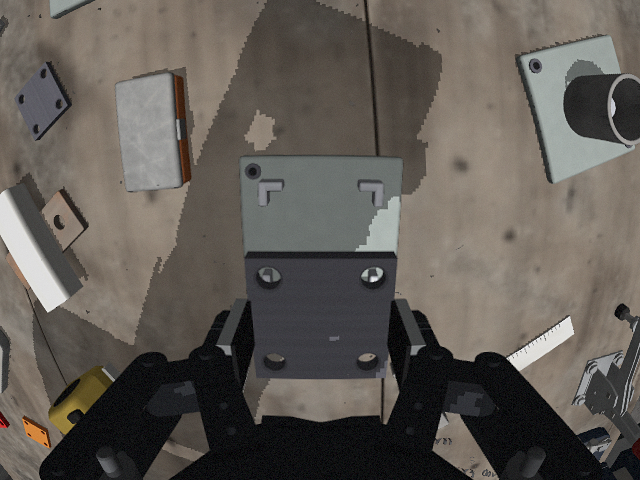

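The plate is held level. The nest's far edge is at y≈156, x 241–402. I'll check the plate's offset in the hand and the nest position.

```bash
python3 - <<'E'
from h import *
T=np.load('T4.npy')
P=bp('wrist',[(246,259),(396,259),(386,379),(256,379)],.120,T)
print(P.round(4),P.mean(0),np.linalg.norm(np.diff(P,axis=0),axis=1))
Q=bp('wrist',[(241,156),(402,157)],.01,T);d=Q[1]-Q[0];h=np.arctan2(d[1],d[0]);print(Q,np.linalg.norm(d),np.degrees(h), 'centre',Q.mean(0)[:2]+.055*np.array([np.sin(h),-np.cos(h)]))
E
```

```text
[[ 0.4811 -0.0807  0.12  ]
 [ 0.4762 -0.1393  0.12  ]
 [ 0.4156 -0.1352  0.12  ]
 [ 0.4207 -0.0748  0.12  ]] [ 0.44840205 -0.10749702  0.12      ] [0.05876803 0.06077656 0.06061228]
[[ 0.51158131 -0.05968627  0.01      ]
 [ 0.5020131  -0.16596372  0.01      ]] 0.10670729335530536 -95.14450076344457 centre [ 0.45201876 -0.10789326]
```

Request:
carry_out:
  deltas: "3.5 0.6 40 0 0 0 1; 3.5 0.6 65 0 0 0 1; 3.5 0.6 78 0 0 0 1; 3.5 0.6 85 0 0 0 1; 3.5 0.6 90 0 0 0 1; 3.5 0.6 94 0 0 0 1; 3.5 0.6 97 0 0 0 1; 3.5 0.6 99 0 0 0 1; 3.5 0.6 100 0 0 0 1; 3.5 0.6 100 0 0 0 1"

```text
time_s: 13.22
eef_pos: [0.4538, -0.1081, 0.0101]
eef_rot: [-0.0, 0.999, -0.042, 0.0]
wrist_force: [0.2, -0.0, -2.1]
opening: 0.674
grasp_force: 64.9
```

Request:
carry_out:
  deltas: "0 0 1 0 0 0 1; 0 0 2 0 0 0 1; 0 0 2.5 0 0 0 1; 0 0 2.5 0 0 0 1"

```text
time_s: 13.72
eef_pos: [0.4539, -0.1081, 0.0081]
eef_rot: [-0.0, 0.999, -0.041, 0.0]
wrist_force: [-2.6, 1.2, 5.3]
opening: 0.674
grasp_force: 65.8
```

Request:
carry_out:
  deltas: "0 0 1 0 0 0 0; 0 0 1 0 0 0 0; 0 0 0 0 0 0 0; 0 0 -10 0 0 0 0; 0 0 -60 0 0 0 0; 0 -10 -115 0 0 0 0; 0 -50 -150 0 0 -0.1 0; -4 -105 -180 0 0 -0.22 0; -6 -160 -190 0 0 -0.35 0; -8 -210 -190 0 0 -0.49 0; -10 -244 -190 0 0 -0.49 0; -10 -244 -190 0 0 -0.49 0"

```text
time_s: 15.22
eef_pos: [0.4637, 0.1377, 0.1985]
eef_rot: [-0.0, 0.979, 0.204, 0.001]
wrist_force: [-0.3, 0.1, -0.2]
opening: 1.0
grasp_force: 0.0
```

```bash
python3 - <<'E'
from h import *
T=tool();print(T[:3,3],rel([.4644,.1364,.012],np.radians(23.4)))
np.save('T5.npy',T); cv2.imwrite('pics/w5.png',vision.camera('wrist')); cv2.imwrite('pics/t5.png',vision.camera('top'))
a=cv2.imread('pics/w5.png')[100:340,160:480]; b=cv2.imread('pics/t5.png')[205:285,345:420]
a=cv2.convertScaleAbs(cv2.resize(a,None,fx=1.8,fy=1.8),alpha=1.5); b=cv2.resize(b,(220,235))
c=np.zeros((432,800,3),np.uint8); c[:,:576]=a; c[:235,580:800]=b; cv2.imwrite('pics/c5.png',c)
E
```

```text
[0.46373705 0.13769392 0.19847491] (array([ -0.22085209,   1.52701887, 186.47419758]), array([-0.00040952, -0.00167417,  0.00215448]))
```

View pics/c5.png

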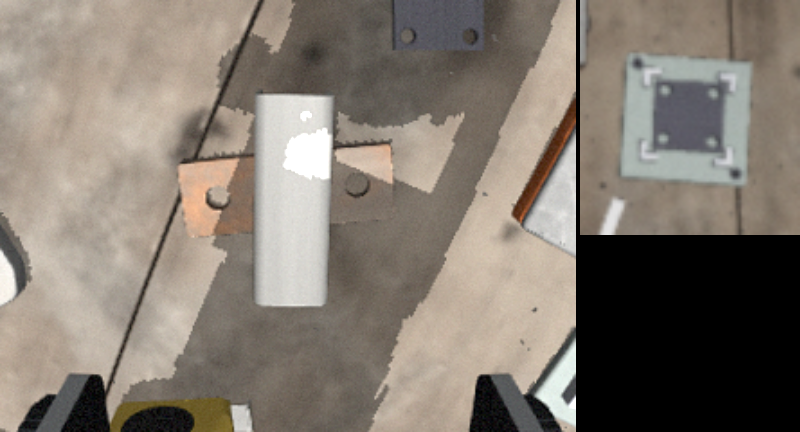

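The plate lies inside its four angles. The channel is still aligned with the tool, with crop corners at (256,95)–(327,305).

```bash
python3 - <<'E'
from h import *
T=np.load('T5.npy')
f=lambda q,z:bp('wrist',np.array(q)/1.8+[160,100],z,T)
P=f([(256,95),(334,97),(327,305),(254,305)],.034); c=P.mean(0);a=(P[0]+P[1]-P[2]-P[3])
print(c,np.linalg.norm(np.diff(P,axis=0),axis=1),np.degrees(np.arctan2(a[1],a[0])),T[:3,:3].T@(c-T[:3,3])*1e3)
B=f([(180,163),(391,144),(393,219),(194,237)],.008);print('bar',B.mean(0),np.linalg.norm(np.diff(B,axis=0),axis=1),np.degrees(np.arctan2(*(B[0]+B[3]-B[1]-B[2])[1::-1])))
E
```

```text
[0.4645236  0.13548637 0.034     ] [0.03580879 0.10344637 0.03664827] 22.36151593461125 [ -0.43533525   2.40508376 164.47344773]
bar [0.46428074 0.13717485 0.008     ] [0.1080901  0.03985376 0.10504414] 118.77606422627382
```

Request:
carry_out:
  deltas: "-0.3 2 50 0 0 0.01 0; -0.3 2 100 0 0 0.01 0; -0.3 2 145 0 0 0.01 0; -0.3 2 175 0 0 0.01 0; -0.3 2 186 0 0 0.01 0; -0.3 2 186 0 0 0.01 0.2; -0.3 2 186 0 0 0.01 0.4; -0.3 2 186 0 0 0.01 0.5; -0.3 2 186 0 0 0.01 1; -0.3 2 186 0 0 0.01 1; -0.3 2 186 0 0 0.01 1; -0.3 2 186 0 0 0.01 1"

```text
time_s: 16.82
eef_pos: [0.4657, 0.1341, 0.0132]
eef_rot: [-0.0, 0.98, 0.197, 0.001]
wrist_force: [-1.7, -0.4, 6.9]
opening: 0.411
grasp_force: 59.7
```

Request:
carry_out:
  deltas: "0 0 -5 0 0 0 1; 0 0 -30 0 0 0 1; 0 0 -70 0 0 -0.1 1; 10 -10 -95 0 0 -0.28 1; 40 -37 -95 0 0 -0.46 1; 70 -64 -95 0 0 -0.64 1; 100 -91 -95 0 0 -0.82 1; 130 -118 -95 0 0 -1.0 1; 160 -145 -95 0 0 -1.18 1; 183 -168 -95 0 0 -1.36 1; 183 -168 -95 0 0 -1.54 1; 183 -168 -95 0 0 -1.68 1"

```text
time_s: 18.32
eef_pos: [0.5679, 0.36, 0.1065]
eef_rot: [-0.0, 0.505, 0.863, -0.0]
wrist_force: [-0.1, -0.3, -2.5]
opening: 0.404
grasp_force: 60.5
```

Request:
carry_out:
  deltas: "0 0 0 0 0 0 1"

```text
time_s: 18.45
eef_pos: [0.568, 0.3595, 0.1067]
eef_rot: [-0.0, 0.508, 0.861, 0.0]
wrist_force: [-0.2, -0.1, -2.0]
opening: 0.405
grasp_force: 60.5
```

```bash
python3 - <<'E'
from h import *
T=tool();print(T[:3,3],rel([.5701,.3598,.0152],np.radians(119.05)))
np.save('T6.npy',T); cv2.imwrite('pics/w6.png',vision.camera('wrist')); print(proj('wrist',[[.5701,.3598,.028]],T))
E
```

```text
[0.56797989 0.3595354  0.10669755] (array([-0.83038953,  1.98710632, 91.49714605]), array([-4.00122070e-05, -3.94024715e-04, -1.92651151e-03]))
[[324.78212514 249.56284797]]
```

View pics/w6.png

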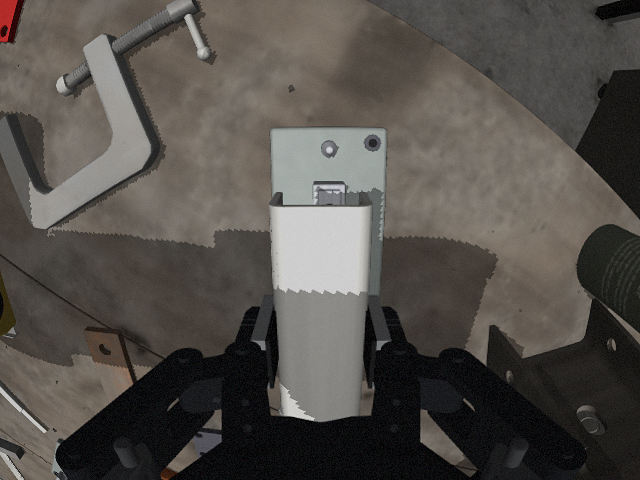

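The channel is held open side down, its end edge at y≈206, x 271–372. The nest end edge is at y≈128, x 271–387, and the end pin at (329,148).

```bash
python3 - <<'E'
from h import *
T=np.load('T6.npy'); t=lambda P:(P-T[:3,3])@T[:3,:3]*1e3
print('nest end, expect x=+75, y +-38 about centre',t(bp('wrist',[(271,128),(387,128)],.01,T)).round(1))
print('pin, expect +61.5',t(bp('wrist',[(329,148)],.026,T)).round(1),'rail end centre +40',t(bp('wrist',[(329.5,182)],.028,T)).round(1))
print('channel end, expect +52.5',t(bp('wrist',[(271,206),(372,206)],.1275,T)).round(1))
E
```

```text
nest end, expect x=+75, y +-38 about centre [[ 75.3 -32.4  96.7]
 [ 75.5  42.1  96.7]]
pin, expect +61.5 [[63.3  4.4 80.7]] rail end centre +40 [[42.8  4.7 78.7]]
channel end, expect +52.5 [[ 52.6 -17.6 -20.8]
 [ 52.6  16.9 -20.8]]
```

Request:
carry_out:
  deltas: "0.7 3.8 30 0 0 0 1; 0.7 3.8 55 0 0 0 1; 0.7 3.8 66 0 0 0 1; 0.7 3.8 71 0 0 0 1; 0.7 3.8 75 0 0 0 1; 0.7 3.8 79 0 0 0 1; 0.7 3.8 79 0 0 0 1"

```text
time_s: 19.38
eef_pos: [0.5716, 0.3621, 0.0282]
eef_rot: [0.0, 0.508, 0.862, 0.001]
wrist_force: [0.4, -0.1, -1.9]
opening: 0.41
grasp_force: 60.4
```

Request:
carry_out:
  deltas: "0 0 4 0 0 0 1; 0 0 7 0 0 0 1; 0 0 9 0 0 0 1; 0 0 11 0 0 0 1; 0 0 12 0 0 0 1; 0 0 13 0 0 0 1; 0 0 13 0 0 0 1"

```text
time_s: 20.25
eef_pos: [0.5716, 0.3621, 0.0153]
eef_rot: [0.0, 0.508, 0.862, 0.001]
wrist_force: [-0.5, -1.4, -0.0]
opening: 0.407
grasp_force: 60.8
```

Request:
carry_out:
  deltas: "0 0 1 0 0 0 1; 0 0 1 0 0 0 1; 0 0 1 0 0 0 0; 0 0 1 0 0 0 0; 0 0 0 0 0 0 0; 0 0 -10 0 0 0 0; 0 0 -60 0 0 0 0; -10 -14 -115 0 0 0 0; -40 -56 -150 0 0 0 0; -75 -105 -180 0 0 0 0; -110 -155 -185 0 0 0 0; -144 -203 -185 0 0 0 0"

```text
time_s: 21.75
eef_pos: [0.4635, 0.1362, 0.2017]
eef_rot: [0.002, 0.507, 0.862, 0.001]
wrist_force: [0.5, -0.7, 0.8]
opening: 1.003
grasp_force: 0.0
```

Request:
carry_out:
  deltas: "0 0 0 0 0 0 0; 0 0 0 0 0 0 0"

```text
time_s: 22.0
eef_pos: [0.4643, 0.1376, 0.2008]
eef_rot: [0.001, 0.508, 0.861, 0.001]
wrist_force: [0.1, 0.2, 0.1]
opening: 0.997
grasp_force: 0.0
```

```bash
python3 - <<'E'
from h import *
T=tool();print(T[:3,3],rel([.4642,.1375,.0],np.radians(118.9)))
np.save('T7.npy',T); cv2.imwrite('pics/w7.png',vision.camera('wrist')); cv2.imwrite('pics/t7.png',vision.camera('top'))
a=cv2.imread('pics/w7.png')[100:340,160:480]; b=cv2.imread('pics/t7.png')[165:240,160:240]
a=cv2.convertScaleAbs(cv2.resize(a,None,fx=1.8,fy=1.8),alpha=1.5); b=cv2.resize(b,(220,206))
c=np.zeros((432,800,3),np.uint8); c[:,:576]=a; c[:206,580:800]=b; cv2.imwrite('pics/c7.png',c)
E
```

```text
[0.46434675 0.13761967 0.20082167] (array([ 2.09204518e-02, -8.04007824e-01,  2.00820153e+02]), array([0.00307582, 0.00027122, 0.0006008 ]))
```

View pics/c7.png

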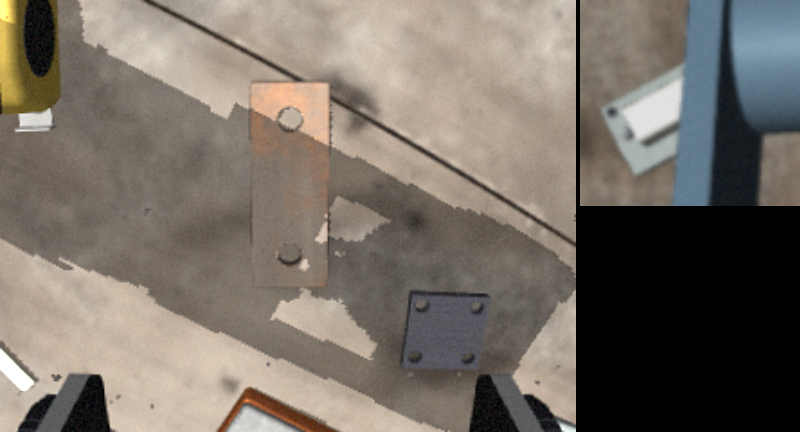

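The bar lies bare and aligned, with crop corners at (250,82)–(328,287). The channel is in its nest, though the arm hides part of it.

```bash
python3 - <<'E'
from h import *
T=np.load('T7.npy')
P=bp('wrist',np.array([(250,82),(329.5,82),(328,287),(253,287)])/1.8+[160,100],.008,T); a=P[0]+P[1]-P[2]-P[3]
print(P.mean(0),np.linalg.norm(np.diff(P,axis=0),axis=1),np.degrees(np.arctan2(a[1],a[0])),T[:3,:3].T@(P.mean(0)-T[:3,3])*1e3)
E
```

```text
[0.46446603 0.1384343  0.008     ] [0.03969327 0.11001476 0.04071525] 119.1105523799142 [ 7.07706785e-01 -9.45587220e-02  1.92822110e+02]
```

Request:
carry_out:
  deltas: "0.5 -0.2 60 0 0 0 0; 0.5 -0.2 115 0 0 0 0; 0.5 -0.2 160 0 0 0 0; 0.5 -0.2 185 0 0 0 0; 0.5 -0.2 195 0 0 0 0; 0.5 -0.2 200 0 0 0 0.2; 0.5 -0.2 200 0 0 0 0.4; 0.5 -0.2 200 0 0 0 0.47; 0.5 -0.2 200 0 0 0 1; 0.5 -0.2 200 0 0 0 1; 0.5 -0.2 200 0 0 0 1; 0.5 -0.2 200 0 0 0 1"

```text
time_s: 23.6
eef_pos: [0.4644, 0.1382, 0.0012]
eef_rot: [0.001, 0.508, 0.862, 0.001]
wrist_force: [-2.6, 0.7, 7.1]
opening: 0.441
grasp_force: 59.8
```

Request:
carry_out:
  deltas: "0 0 -5 0 0 0 1; 0 0 -30 0 0 0 1; 0 0 -75 0 0 0 1; -20 13 -105 0 0 0.05 1; -60 39 -105 0 0 0.12 1; -100 66 -105 0 0 0.2 1; -140 92 -105 0 0 0.28 1; -180 118 -105 0 0 0.36 1; -210 138 -105 0 0 0.433 1; -219 144 -105 0 0 0.433 1; -219 144 -105 0 0 0.433 1; -219 144 -105 0 0 0.433 1"

```text
time_s: 25.1
eef_pos: [0.6941, 0.0171, 0.1045]
eef_rot: [-0.001, 0.68, 0.733, 0.0]
wrist_force: [-0.0, 0.7, -3.4]
opening: 0.442
grasp_force: 61.2
```

```bash
python3 - <<'E'
from h import *
T=tool();print(T[:3,3],rel([.6964,.0161,.0112],np.radians(94.2)))
np.save('T8.npy',T); cv2.imwrite('pics/w8.png',vision.camera('wrist')); print(proj('wrist',[[.6964,.0161,.01]],T))
E
```

```text
[0.69406717 0.01713358 0.10447337] (array([-1.32000113,  2.33363312, 93.26973746]), array([-0.00089955, -0.00124665,  0.00090354]))
[[324.61871338 241.71734193]]
```

View pics/w8.png

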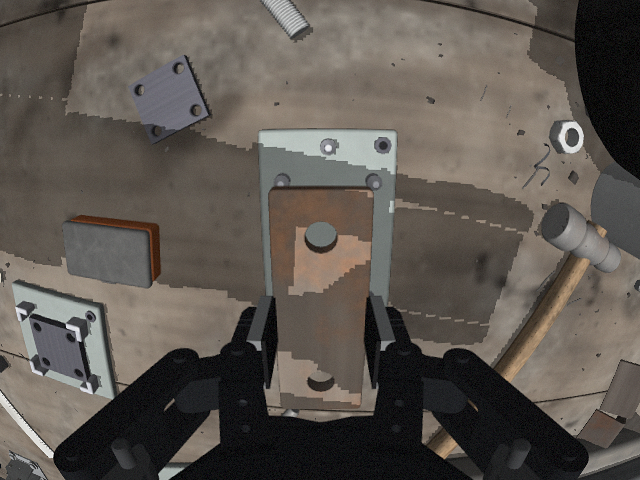

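The bar is held level, with its far edge at y≈189, x 269–373. The nest's far edge is at y≈129, x 260–397. The pins are at (328,146), (282,181) and (375,182).

```bash
python3 - <<'E'
from h import *
T=np.load('T8.npy'); t=lambda P:(P-T[:3,3])@T[:3,:3]*1e3
print('nest end x75 y+-45',t(bp('wrist',[(260,130),(397,130)],.01,T)).round(1))
print('pins 64/0, 42/+-29',t(bp('wrist',[(328,146),(282,181),(375,182)],.026,T)).round(1))
print('bar end x55 y+-20',t(bp('wrist',[(269,191),(373,191)],.1113,T)).round(1),t(bp('wrist',[(280,405),(361,410)],.1113,T)).round(1))
E
```

```text
nest end x75 y+-45 [[ 74.  -38.9  94.6]
 [ 74.3  48.6  94.5]]
pins 64/0, 42/+-29 [[ 64.4   4.   78.6]
 [ 43.3 -23.7  78.5]
 [ 42.8  32.7  78.5]]
bar end x55 y+-20 [[ 54.7 -19.8  -6.7]
 [ 54.7  19.3  -6.8]] [[-52.4 -20.8  -6.9]
 [-56.1  20.   -6.9]]
```

Request:
carry_out:
  deltas: "-0.3 3.8 30 0 0 0 1; -0.3 3.8 55 0 0 0 1; -0.3 3.8 68 0 0 0 1; -0.3 3.8 74 0 0 0 1; -0.3 3.8 79 0 0 0 1; -0.3 3.8 83 0 0 0 1; -0.3 3.8 83 0 0 0 1"

```text
time_s: 26.02
eef_pos: [0.6993, 0.0162, 0.022]
eef_rot: [0.0, 0.681, 0.732, 0.001]
wrist_force: [-0.9, 0.8, -2.6]
opening: 0.439
grasp_force: 61.1
```

Request:
carry_out:
  deltas: "0 -0.5 4 0 0 0 1; 0 -0.5 7 0 0 0 1; 0 -0.5 9 0 0 0 1; 0 -0.5 10 0 0 0 1; 0 -0.5 11 0 0 0 1; 0 -0.5 12 0 0 0 1; 0 -0.5 12 0 0 0 1"

```text
time_s: 26.9
eef_pos: [0.6989, 0.0162, 0.0113]
eef_rot: [0.0, 0.681, 0.733, 0.0]
wrist_force: [-5.0, 0.2, 6.6]
opening: 0.436
grasp_force: 62.2
```

Request:
carry_out:
  deltas: "0 0 0 0 0 0 0; 0 0 0 0 0 0 0; 0 0 -1 0 0 0 0; 0 0 -10 0 0 0 0; 0 0 -60 0 0 0 0; 0 0 -115 0 0 0 0; 0 0 -170 0 0 0 0; 20 -40 -200 0 0 0 0; 40 -95 -220 0 0 0 0; 70 -140 -220 0 0 0 0; 105 -185 -220 0 0 0 0; 140 -230 -220 0 0 0 0"

```text
time_s: 28.4
eef_pos: [0.4576, 0.1397, 0.2306]
eef_rot: [0.0, 0.681, 0.732, 0.001]
wrist_force: [-0.3, 0.7, 1.3]
opening: 1.003
grasp_force: 0.0
```

Request:
carry_out:
  deltas: "40 -35 0 0 0 0 0; 80 -70 0 0 0 0 0; 120 -105 0 0 0 0 0; 160 -140 0 0 0 0 0; 200 -170 0 0 0 0 0; 250 -190 0 0 0 0 0; 300 -200 0 0 0 0 0; 340 -200 0 0 0 0 0; 340 -200 0 0 0 0 0; 340 -200 0 0 0 0 0"

```text
time_s: 29.65
eef_pos: [0.2346, 0.463, 0.23]
eef_rot: [0.0, 0.681, 0.733, 0.0]
wrist_force: [1.0, -0.2, 0.7]
opening: 1.002
grasp_force: 0.0
```

```bash
python3 - <<'E'
from h import *
print(tool()[:3,3]); t=vision.camera('top'); cv2.imwrite('pics/t9.png',t)
c=lambda u,v:cv2.resize(t[v-38:v+38,u-50:u+50],(400,300),interpolation=cv2.INTER_CUBIC)
cv2.imwrite('pics/c9.png',np.vstack([np.hstack([c(331,155),c(199,203)]),np.hstack([c(360,235),c(462,210)])]))
E
```

```text
[0.23460771 0.46297648 0.23001354]
```

View pics/c9.png

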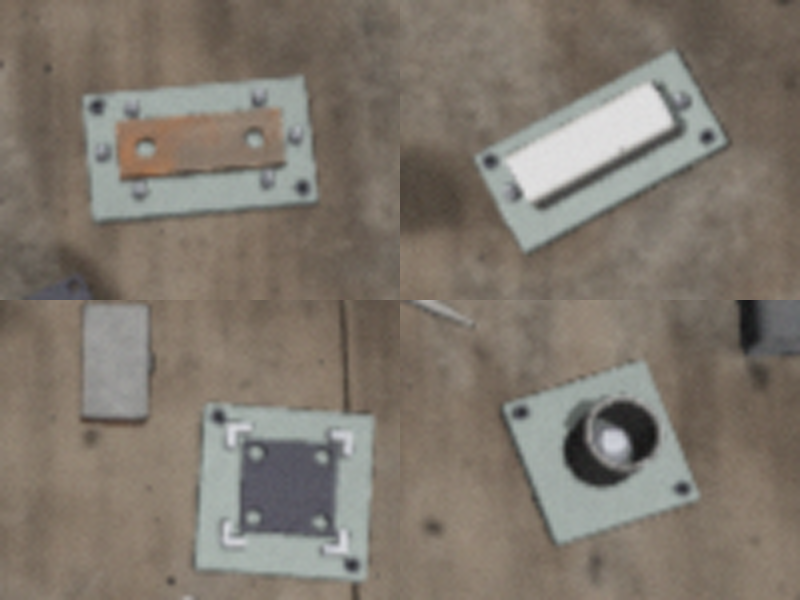

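All four parts are seated in their nests: bar between its pins, channel between its end pins, plate inside the angles, ring around the stub. The tip box has not moved, so I'm handing in.

```bash
python3 -c "
from bench import ctrl; print(ctrl.hand_in())"
```

```text
the job is handed in; nothing more can be done
None
```

I loaded the ring, plate, channel and bar into their own nests, and in the last top camera picture all four look seated and the tip box looks unmoved; the job was handed in at about 30 s and returned no verdict.

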